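Third hand: press a drawer box against its sprung front

TASK

Slide the wooden drawer box across the bench, without lifting or tipping it (its bottom is not fixed yet), to the blue-grey drawer front in the sprung holder, and press it square against the front, centred between the two blue tape lines, until the front is pushed back about half its spring travel (its face level with the green marks) and never as far as the red ones. Keep that steady push on with the gripper and finish while still holding it there, so that I can drive the screws from inside the box. Leave the screw jar, tape roll and screwdriver alone.

Things in the scene. Friction and masses are not known exactly. Their poses are not given: they have to be found in the camera images.
- drawer_box: Loose open-topped wooden drawer box, 120 (its x) x 140 (its y) x 60 mm high, walls and floor 10 mm thick, 0.3 to 0.6 kg. Origin: centre of its underside, z up. Starts in a yellow tape outline left or right of the jig, turned up to 20 degrees. Its -x wall (mid-wall 55 mm from the origin) faces the robot and can be pinched from above; its +x face goes against the drawer front.
- jig: Holder fixed to the table, turned up to 15 degrees. Origin: on the table, under the middle of the drawer front's face with springs slack; x is level, away from the robot, the direction to push; y left. Behind the front (x 70 to 100 mm) a plywood block 220 wide, 55 high; beside it (y +-110 mm) low rails, x 0 to 100 mm, 14 high, with coloured marks on top. The table before it is clear.
- front (a joint): Travel of the drawer front in the holder, m: 0 with the springs slack, growing as it is pushed along the jig's +x, end stop at 0.020. Spring 900 N/m without preload (about 9 N at half travel, 0.010), returns to 0 when released.
- green_mark (a point): Middle of the green mark on the left rail, jig x 10, y 110, 15 mm above the table; its twin is on the right rail. The mark covers jig x 6.5 to 13.5 mm; the red mark behind it x 17.5 to 21.5 mm. The front's face should come level with the green.
- lane (a point): Point on the table midway between the two blue tape lines (flat, no height), at jig x -85, y 0. The lines run along the jig's x from -160 to -10 mm; their inner edges are at jig y +-75 mm, 5 mm clear of each side of a centred box.
- front_face (a point): Middle of the face of the blue-grey drawer front (upright panel 200 wide, 14 thick, from 2 to 80 mm above the table, brass knob on its far side), 40 mm above the table; it moves with the front. Axes as the jig's.
- screw_jar: Amber jar with steel lid, 56 mm across, 75 mm high, standing on the cork mat on the other side of the jig from the box. Origin: centre of its underside. Leave alone.
- tape_roll: Blue roll of tape lying flat on the cork mat, 80 mm across, 24 mm high. Origin: centre of its underside. Leave alone.
- screwdriver: Screwdriver with red handle lying on the cork mat, 150 mm long. Leave alone.
There are look-alikes about, which are no part of the job. Of the things like the drawer_box, leave any that is purple; of the rest the larger one is meant.

How it is judged:
By the outcome, as a careful person would: the job done as asked, in the order asked, and still so for the second after the job is handed in, while the arm keeps its last pose, push and grip.
It also fails if it takes over 51 s, if anything falls off the work surface, if the arm or the gripper's body presses on something with over 40 N, if the wrist force passes 120 N, or if a joint passes its speed limit or range.

ROBOT

A 6-joint arm with a two-finger parallel gripper is mounted at the origin on the work surface. World frame = base frame: x ahead of the robot, y to its left, z up, the work surface at z = 0. Lengths are in mm, angles in rad, forces in N, time in s.
With the tool pointing down it reaches from about 350 to 975 mm from the base axis. Payload 7.1 kg.
Tool frame: the origin (TCP) lies on the centre line of the jaws, within the pads' length; the fingertips stand 14 mm ahead of it and the grasp point (between the pads) lies 5 mm behind it; z points along the fingers, y is the line along which they close (so a half turn about z gives the same grasp; the last joint's range is limited). The gripper opens to 88 mm and grips with 3 to 60 N. Pads are 20 mm wide; open, the fingers measure 115 mm over their backs; the gripper's body (75 mm by 178 mm) begins 61 mm behind the grasp point.
Start: joints at [1.276, 0.423, 1.63, -0, 1.089, -0.019], TCP at [170.166, 601.372, 236.675] pointing down, gripper open.
Joint ranges: [-3, 3], [-0.9, 2.11], [0.09, 2.58], [-1.31, 4.45], [0.11, 2.69], [-2.54, 2.54]. Speed limits (rad/s): [2.39, 2.39, 3.01, 3.14, 3.14, 3.14].

INTERFACE

Orientations are given as a rotation vector (axis times angle).
In Python, from bench import env, optics gives the robot as it stands. The module is installed in compiled form; this text tells all that it offers.
- The arm moves only by the tool carry_out, never from a script. Its argument "moves" is a list of rows, each an object with "dp": the shift along the tool's x, y, z in cm, a list of three; "dr": the turn, a rotation vector about the tool's x, y, z in degrees, a list of three; "grip": the finger opening in cm, from 0 to 8.78. In form: [{"dp": [tx, ty, tz], "dr": [rx, ry, rz], "grip": grip}, ...]. A call has 1 to 12 rows; each row shifts and turns the commanded pose from where the row before left it, along the tool's axes as they then stand; what a row does not reach is not made up. A row lasts 1/8 s, in which the tool goes at most 62.5 mm and 10.7 degrees, less where a joint would pass 70% of its speed; a pose out of reach is approached as far as the arm can. A call is refused whole if a number of a shift passes 6.25 or a number of a turn 10.7, either way. A call with a gripper value outside its range is refused whole. The fingers move at their own pace and stop on an object; "newtons" is the grip in N (left out, the last holds). Time passes only in rows, so rows that do not move let the fingers close. It gives the time, the measured TCP pose, the force, the opening and the grip force at its end, in the units of the state.
- env.sense(): the state, without advancing time (a new reading comes with each control period).
- optics.capture(name): name is "scene" or "top" or "wrist"; returns the picture (420x560x3 uint8, red, green, blue); there is no depth.
- optics.camera_info(name): a dict with "fx", "fy", "cx", "cy" (pixels), "pose" (4x4, takes a point from camera to world coordinates). Camera axes: x right, y down, z forward; pixel columns grow to the right and rows downward; lengths in mm; the calibration is good to about 2 mm. A picture is of the moment at which its call begins: read the wrist's pose just before it. camera_info takes no time and is no camera call; for the wrist camera it gives the pose at the moment of the call.
- env.hand_in(): hands the job in; it is judged then, once.
The state is a dict: "time": time; "qpos": joint angles; "dq": joint speeds; "tau": joint torques, N m; "ee_pos": TCP position; "tool_rot": TCP orientation; "wrist_force": force on the tool from outside, world axes, zero at the start; "wrist_torque": the same for the moment, N m; "finger_gap": opening from 0.0 (shut) to 1.0 (fully open); "gripper_force": force on a finger pad.
Only numpy, scipy, OpenCV 4.12 (cv2) and the standard library are available. Lean on these libraries where they do the work, as an engineer would, in place of code of your own. Each camera call takes 0.05 s, during which the arm holds its last target. There are 200 camera calls.

## Working session

There is one attempt and no reset: what is moved stays moved. The work goes in short steps, Python scripts to look and compute and a tool call to move; the robot and the scene stay as the last step left them, time stands still between calls to the robot, and variables do not carry over. Pictures are saved under pics/ and viewed, at most 10 in all, crops included, and the job is handed in when it is done.

Besides the shell and the picture viewer there is one more tool, called after "Call:" by a JSON object that holds its "api" and its "payload", one argument or row to a line. carry_out: Moves the arm, as the interface text tells. Its arguments: {"type":"object","properties":{"moves":{"type":"array"},"newtons":{"type":"number"}},"required":["moves"]}

```bash
mkdir -p pics; python3 - <<'E'
from bench import env, optics
import cv2, numpy as np
for n in ["scene","top"]:
    im=optics.capture(n); cv2.imwrite(f"pics/{n}0.png",cv2.resize(im[:,:,::-1],None,fx=1.42,fy=1.42,interpolation=cv2.INTER_CUBIC)); cv2.imwrite(f"pics/{n}_raw.png",im[:,:,::-1])
    i=optics.camera_info(n); print(n,i['fx'],i['fy'],i['cx'],i['cy']);print(np.round(i['pose'],3).tolist())
s=env.sense(); print(s)
E
```

```text
scene 416.8723499302809 416.8723499302809 283.17495864487245 211.3445664563719
[[0.741, 0.496, -0.452, 994.442], [0.671, -0.562, 0.483, -390.055], [-0.015, -0.662, -0.75, 809.446], [0.0, 0.0, 0.0, 1.0]]
top 413.58032005979413 413.58032005979413 282.78348942437833 216.5177245305939
[[0.024, -0.993, 0.113, 430.675], [-1.0, -0.025, -0.009, 62.982], [0.012, -0.112, -0.994, 1153.501], [0.0, 0.0, 0.0, 1.0]]
{'time': 0.1, 'qpos': array([ 1.27600326e+00,  4.23768716e-01,  1.63061303e+00,  1.30349487e-05,
        1.08862343e+00, -1.89886899e-02]), 'dq': array([-0.00027477, -0.00190365, -0.00292777,  0.00070026,  0.00052616,
       -0.00012676]), 'tau': array([-2.26920056e-04, -5.45614064e+01, -2.74321657e+01,  6.44284557e-02,
        1.88638695e-02, -5.96842392e-05]), 'ee_pos': array([170.02222876, 600.9160873 , 235.97696112]), 'tool_rot': array([-4.31838084e-01, -3.11153614e+00,  2.18853229e-03]), 'wrist_force': array([-0.23991622, -0.30337339, -0.62008346]), 'wrist_torque': array([ 0.00563288, -0.01715369,  0.04169483]), 'gripper_force': 0.0, 'finger_gap': 1.000965785833731}
```

View pics/top0.png

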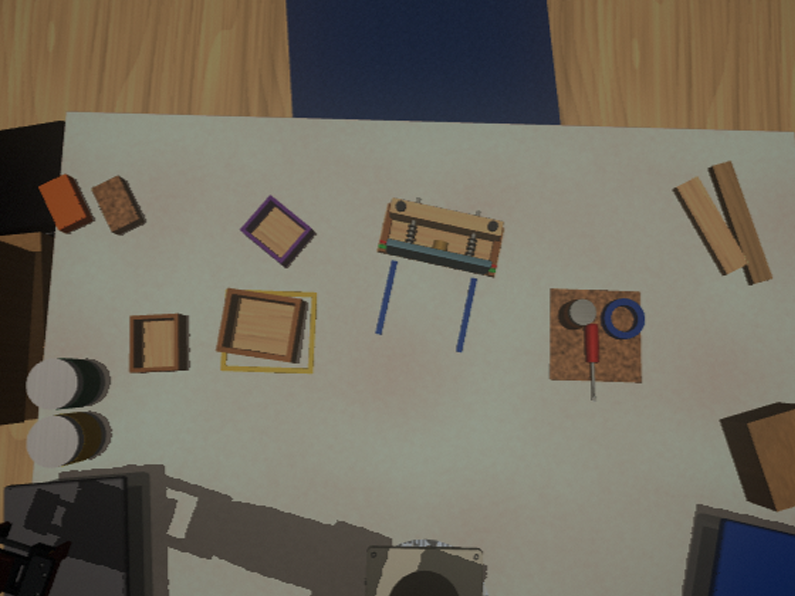

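View pics/scene0.png

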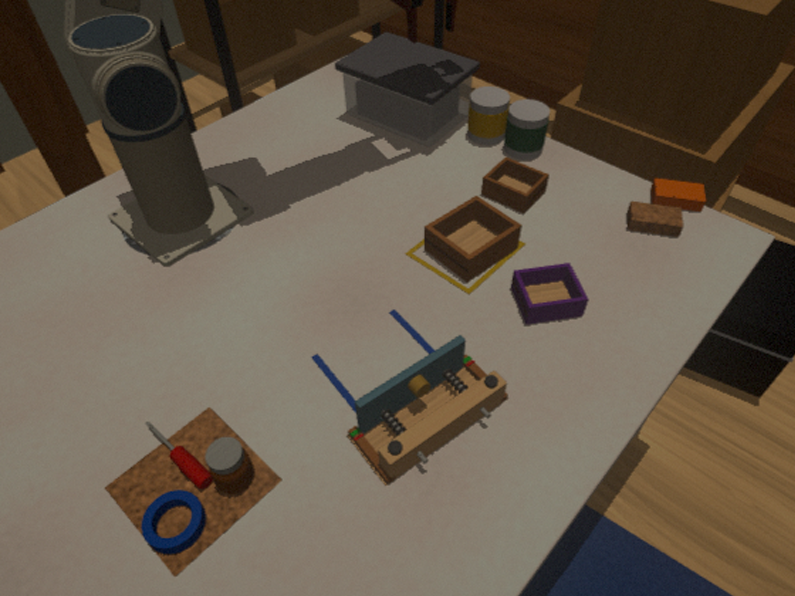

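Top view: the candidates are a large brown box (262,326) half in the yellow outline, a small brown box (158,343) and a purple box (277,230). I choose the large brown one and check it in a close crop that also takes in the jig.

```bash
python3 - <<'E'
import cv2
im=cv2.imread("pics/top_raw.png")[130:270,150:360]
im=cv2.convertScaleAbs(im,alpha=1.5)
cv2.imwrite("pics/crop1.png",cv2.resize(im,None,fx=3.8,fy=3.8,interpolation=cv2.INTER_CUBIC))
E
```

```text
(no output)
```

View pics/crop1.png

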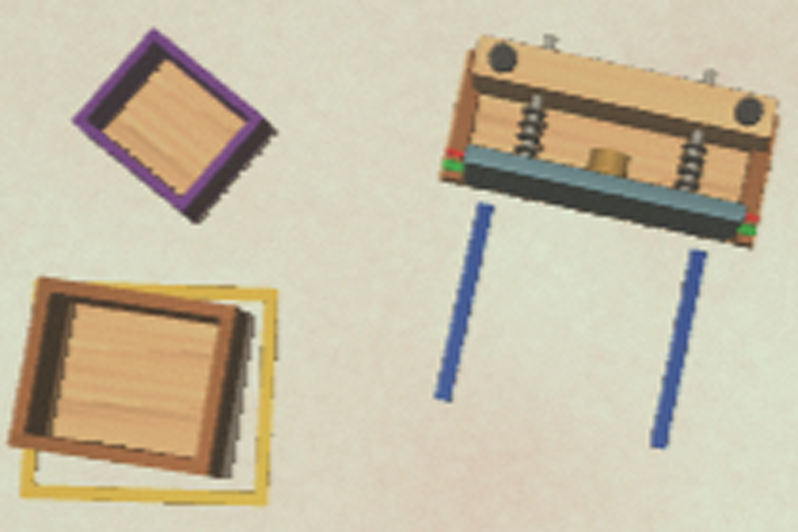

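The close crop confirms the choice: large brown box with rim corners at about (38,278), (241,307), (212,474), (10,445). Blue lines run (485,204)-(444,400) and (698,250)-(659,447), green marks are at (453,165) and (747,230). I will fit the poses.

```bash
cat > h.py <<'E'
import numpy as np
from scipy.optimize import least_squares
from scipy.spatial.transform import Rotation as R
from bench import env, optics
def ray(info,px,z):
    d=np.array(info['pose'])[:3,:3]@[(px[0]-info['cx'])/info['fx'],(px[1]-info['cy'])/info['fy'],1]
    o=np.array(info['pose'])[:3,3]; return (o+d*(z-o[2])/d[2])[:2]
def fit(L,W):
    L=np.array(L,float);W=np.array(W)
    f=lambda p:((np.array([[np.cos(p[2]),-np.sin(p[2])],[np.sin(p[2]),np.cos(p[2])]])@L.T).T+p[:2]-W).ravel()
    r=least_squares(f,[W[:,0].mean(),W[:,1].mean(),0]); return r.x,r.fun.reshape(-1,2)
E
python3 - <<'E'
from h import *
i=optics.camera_info("top")
c=lambda u,v:((u+.5)/3.8-.5+150,(v+.5)/3.8-.5+130)
np.set_printoptions(precision=1,suppress=True)
B=[(60,70,38,278),(60,-70,241,307),(-60,-70,212,474),(-60,70,10,445)]
p,e=fit([b[:2] for b in B],[ray(i,c(*b[2:]),60) for b in B]); print("box",p,np.degrees(p[2]),"\n",e)
J=[(10,110,453,165,15),(10,-110,747,230,15),(-10,77.5,485,204,0),(-160,77.5,444,400,0),(-10,-77.5,698,250,0),(-160,-77.5,659,447,0),(0,100,464,163,80),(0,-100,742,220,80)]
p,e=fit([b[:2] for b in J],[ray(i,c(*b[2:4]),b[4]) for b in J]); print("jig",p,np.degrees(p[2]),"\n",e)
s=env.sense(); print(R.from_rotvec(s['tool_rot']).as_matrix())
w=optics.camera_info("wrist"); T=np.eye(4);T[:3,:3]=R.from_rotvec(s['tool_rot']).as_matrix();T[:3,3]=s['ee_pos'];print(np.linalg.inv(T)@w['pose'])
E
```

```text
box [516.3 316.9  -0.1] -6.7619901741556125 
 [[ 0.9 -2. ]
 [ 1.3  1.7]
 [-1.   0.8]
 [-1.2 -0.5]]
jig [650.4 -12.2  -0.2] -10.753315411140305 
 [[-0.6 -0.3]
 [ 1.4  1.1]
 [-0.6 -4.2]
 [-1.  -2.7]
 [ 1.1  2.8]
 [ 0.8  3.6]
 [ 0.5  1.2]
 [-1.6 -1.4]]
[[-1.   0.3 -0. ]
 [ 0.3  1.  -0. ]
 [ 0.  -0.  -1. ]]
[[  -0.    -1.    -0.3   75.8]
 [   1.    -0.     0.     0.1]
 [  -0.    -0.3    1.  -149.1]
 [   0.     0.     0.     1. ]]
```

```bash
cat >> h.py <<'E'
def state():
    s=env.sense();M=R.from_rotvec(s['tool_rot']).as_matrix()
    return s,M,np.degrees(np.arctan2(M[1,1],M[0,1]))
def plan(xyz,yawdeg,ref=None):
    """turn about tool z (deg), then shift (cm) in the tool axes after the turn"""
    s,M,y=state(); a=np.radians(yawdeg)
    Mt=np.array([[-np.sin(a),np.cos(a),0],[np.cos(a),np.sin(a),0],[0,0,-1]]).T.T
    Mt=np.column_stack([np.cross([np.cos(a),np.sin(a),0],[0,0,-1]),[np.cos(a),np.sin(a),0],[0,0,-1]])
    print("t",round(s['time'],2),"pos",s['ee_pos'].round(1),"yaw",round(y,2),"rel rotvec deg",np.degrees(R.from_matrix(M.T@Mt).as_rotvec()).round(2),"shift cm",(Mt.T@(np.array(xyz)-s['ee_pos'])/10).round(2),"F",s['wrist_force'].round(1),"gap mm",round(s['finger_gap']*88,1),"gf",round(s['gripper_force'],1))
E
python3 -c "
from h import *
plan([461.7,323.4,200],-6.8)"
```

```text
t 0.1 pos [170.  600.9 236. ] yaw 74.2 rel rotvec deg [-7.0e-02  6.0e-02  8.1e+01] shift cm [-24.1   32.25   3.6 ] F [-0.2 -0.3 -0.6] gap mm 88.1 gf 0.0
```

Call:
{"api": "carry_out", "payload": {
  "moves": [
    {"dp": [0, 0, 0], "dr": [0, 0, 10.1], "grip": 5},
    {"dp": [0, 0, 0], "dr": [0, 0, 10.1], "grip": 5},
    {"dp": [0, 0, 0], "dr": [0, 0, 10.1], "grip": 5},
    {"dp": [0, 0, 0], "dr": [0, 0, 10.1], "grip": 5},
    {"dp": [0, 0, 0], "dr": [0, 0, 10.1], "grip": 5},
    {"dp": [0, 0, 0], "dr": [0, 0, 10.1], "grip": 5},
    {"dp": [0, 0, 0], "dr": [0, 0, 10.1], "grip": 5},
    {"dp": [0, 0, 0], "dr": [0, 0, 10.3], "grip": 5}
  ]
}}

```text
time: 1.1
ee_pos: [170.1, 601.1, 236.2]
tool_rot: [2.355, 2.079, -0.001]
wrist_force: [0.5, 0.3, -1.1]
finger_gap: 0.569
gripper_force: 0.0
```

Call:
{"api": "carry_out", "payload": {
  "moves": [
    {"dp": [-2.4, 3.2, 0.3], "dr": [0, 0, 0], "grip": 5},
    {"dp": [-2.4, 3.2, 0.4], "dr": [0, 0, 0], "grip": 5},
    {"dp": [-2.4, 3.2, 0.3], "dr": [0, 0, 0], "grip": 5},
    {"dp": [-2.4, 3.2, 0.4], "dr": [0, 0, 0], "grip": 5},
    {"dp": [-2.4, 3.2, 0.3], "dr": [0, 0, 0], "grip": 5},
    {"dp": [-2.4, 3.2, 0.4], "dr": [0, 0, 0], "grip": 5},
    {"dp": [-2.4, 3.2, 0.3], "dr": [0, 0, 0], "grip": 5},
    {"dp": [-2.4, 3.2, 0.4], "dr": [0, 0, 0], "grip": 5},
    {"dp": [-2.4, 3.2, 0.4], "dr": [0, 0, 0], "grip": 5},
    {"dp": [-2.4, 3.2, 0.4], "dr": [0, 0, 0], "grip": 5},
    {"dp": [0, 0, 0], "dr": [0, 0, 0], "grip": 5}
  ]
}}

```text
time: 2.48
ee_pos: [460.7, 323.4, 200.1]
tool_rot: [2.353, 2.082, -0.001]
wrist_force: [-1.1, 0.6, -0.2]
finger_gap: 0.572
gripper_force: 0.0
```

```bash
python3 - <<'E'
from h import *
import cv2
plan([461.7,323.4,200],-6.8)
i=optics.camera_info("wrist");im=optics.capture("wrist")
np.savez("w1.npz",**{k:i[k] for k in i})
cv2.imwrite("pics/w1.png",cv2.resize(cv2.convertScaleAbs(im[:,:,::-1],alpha=1.4),None,fx=1.42,fy=1.42,interpolation=cv2.INTER_CUBIC))
P=np.linalg.inv(i['pose'])
for a,b,z in [(-60,-70,60),(-60,70,60),(60,70,60),(60,-70,60),(-55,0,60)]:
    t=np.radians(-6.8);w=[516.3+a*np.cos(t)-b*np.sin(t),316.9+a*np.sin(t)+b*np.cos(t),z,1]
    c=P@w; print(a,b,round(1.42*(i['fx']*c[0]/c[2]+i['cx'])),round(1.42*(i['fy']*c[1]/c[2]+i['cy'])))
E
```

```text
t 2.48 pos [460.7 323.4 200.1] yaw -6.99 rel rotvec deg [-0.03  0.04 -0.19] shift cm [0.01 0.1  0.01] F [-1.1  0.6 -0.2] gap mm 50.3 gf 0.0
-60 -70 386 379
-60 70 385 183
60 70 570 183
60 -70 548 379
-55 0 393 288
```

View pics/w1.png

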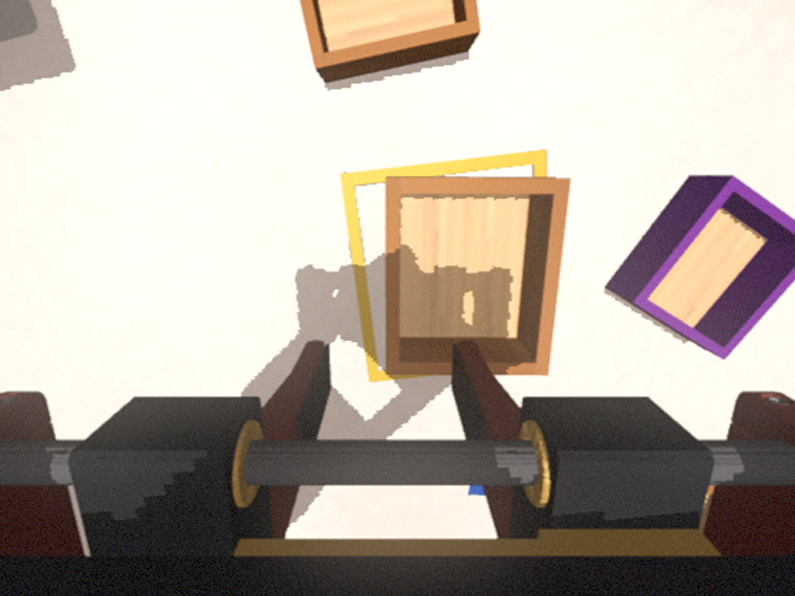

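The wrist view shows the rim corners at (386,178), (569,179), (549,375), (385,375), some 4 px above the prediction. I will refit.

```bash
python3 - <<'E'
from h import *
i=dict(np.load("w1.npz"))
B=[(-60,70,386,178),(60,70,569,179),(60,-70,549,375),(-60,-70,385,375)]
p,e=fit([b[:2] for b in B],[ray(i,(b[2]/1.42-.15,b[3]/1.42-.15),60) for b in B]);print(p,np.degrees(p[2]),e.round(1))
c,s=np.cos(p[2]),np.sin(p[2])
plan([p[0]-55*c,p[1]-55*s,50],np.degrees(p[2]))
E
```

```text
[ 5.16302115e+02  3.20068046e+02 -1.22967307e-01] -7.04550768754461 [[-0.6 -0.1]
 [ 0.8  0.3]
 [-0.6 -0.1]
 [ 0.5 -0. ]]
t 2.52 pos [459.8 324.3 200.2] yaw -6.94 rel rotvec deg [-0.05  0.03  0.11] shift cm [ 0.28  0.16 15.02] F [-0.7  0.3  0. ] gap mm 50.2 gf 0.0
```

Call:
{"api": "carry_out", "payload": {
  "moves": [
    {"dp": [0.1, 0.1, 4], "dr": [0, 0, 0], "grip": 5},
    {"dp": [0.1, 0, 4], "dr": [0, 0, 0], "grip": 5},
    {"dp": [0, 0, 3], "dr": [0, 0, 0], "grip": 5},
    {"dp": [0, 0, 3], "dr": [0, 0, 0], "grip": 5},
    {"dp": [0, 0, 2], "dr": [0, 0, 0], "grip": 5},
    {"dp": [0, 0, 0], "dr": [0, 0, 0], "grip": 3},
    {"dp": [0, 0, 0], "dr": [0, 0, 0], "grip": 2},
    {"dp": [0, 0, 0], "dr": [0, 0, 0], "grip": 1.2},
    {"dp": [0, 0, 0], "dr": [0, 0, 0], "grip": 0.5},
    {"dp": [0, 0, 0], "dr": [0, 0, 0], "grip": 0.5},
    {"dp": [0, 0, 0], "dr": [0, 0, 0], "grip": 0.5}
  ],
  "newtons": 30
}}

```text
time: 3.9
ee_pos: [461.3, 327.3, 41.5]
tool_rot: [2.35, 2.085, 0.002]
wrist_force: [0.5, -0.5, 7.3]
finger_gap: 0.111
gripper_force: 30.0
```

```bash
python3 - <<'E'
from h import *
# target: box centre at jig (-130,0); TCP at jig (-185,0)
a=np.radians(-10.75); J=np.array([650.4,-12.2]); u=np.array([np.cos(a),np.sin(a)])
plan([*(J-185*u),40],-10.75)
plan([*(J-105*u),40],-10.75)
E
```

```text
t 3.9 pos [461.3 327.3  41.5] yaw -6.82 rel rotvec deg [ 0.06 -0.05  3.93] shift cm [-29.83   6.41   0.15] F [ 0.5 -0.5  7.3] gap mm 9.8 gf 30.0
t 3.9 pos [461.3 327.3  41.5] yaw -6.82 rel rotvec deg [ 0.06 -0.05  3.93] shift cm [-29.83  14.41   0.15] F [ 0.5 -0.5  7.3] gap mm 9.8 gf 30.0
```

Call:
{"api": "carry_out", "payload": {
  "moves": [
    {"dp": [-0.5, 0.1, -0.05], "dr": [0, 0, 0], "grip": 0.5},
    {"dp": [-1, 0.2, 0], "dr": [0, 0, 0.4], "grip": 0.5},
    {"dp": [-1.5, 0.3, 0], "dr": [0, 0, 0.4], "grip": 0.5},
    {"dp": [-1.5, 0.3, 0], "dr": [0, 0, 0.4], "grip": 0.5},
    {"dp": [-1.5, 0.3, 0], "dr": [0, 0, 0.4], "grip": 0.5},
    {"dp": [-1.5, 0.3, 0], "dr": [0, 0, 0.4], "grip": 0.5},
    {"dp": [-1.5, 0.3, 0], "dr": [0, 0, 0.4], "grip": 0.5},
    {"dp": [-1.5, 0.3, 0], "dr": [0, 0, 0.4], "grip": 0.5},
    {"dp": [-1.5, 0.3, 0], "dr": [0, 0, 0.4], "grip": 0.5},
    {"dp": [-1.5, 0.3, 0], "dr": [0, 0, 0.4], "grip": 0.5},
    {"dp": [-1, 0.2, 0], "dr": [0, 0, 0.3], "grip": 0.5}
  ]
}}

```text
time: 5.28
ee_pos: [468.0, 178.1, 41.4]
tool_rot: [2.42, 2.003, 0.001]
wrist_force: [-0.4, 5.6, 6.1]
finger_gap: 0.112
gripper_force: 30.0
```

```bash
python3 - <<'E'
from h import *
a=np.radians(-10.75); J=np.array([650.4,-12.2]); u=np.array([np.cos(a),np.sin(a)])
plan([*(J-185*u),40],-10.75)
E
```

```text
t 5.28 pos [468.  178.1  41.4] yaw -10.77 rel rotvec deg [ 0.02 -0.02 -0.02] shift cm [-15.29   2.97   0.14] F [-0.4  5.6  6.1] gap mm 9.9 gf 30.0
```

Call:
{"api": "carry_out", "payload": {
  "moves": [
    {"dp": [-1.5, 0.3, 0], "dr": [0, 0, 0], "grip": 0.5},
    {"dp": [-1.5, 0.3, 0], "dr": [0, 0, 0], "grip": 0.5},
    {"dp": [-1.5, 0.3, 0], "dr": [0, 0, 0], "grip": 0.5},
    {"dp": [-1.5, 0.3, 0], "dr": [0, 0, 0], "grip": 0.5},
    {"dp": [-1.5, 0.3, 0], "dr": [0, 0, 0], "grip": 0.5},
    {"dp": [-1.5, 0.3, 0], "dr": [0, 0, 0], "grip": 0.5},
    {"dp": [-1.5, 0.3, 0], "dr": [0, 0, 0], "grip": 0.5},
    {"dp": [-1.5, 0.3, 0], "dr": [0, 0, 0], "grip": 0.5},
    {"dp": [-1.5, 0.3, 0], "dr": [0, 0, 0], "grip": 0.5},
    {"dp": [-1.2, 0.2, 0], "dr": [0, 0, 0], "grip": 0.5},
    {"dp": [-0.5, 0, 0], "dr": [0, 0, 0], "grip": 0.5},
    {"dp": [0, 0, 0], "dr": [0, 0, 0], "grip": 0.5}
  ]
}}

```text
time: 6.78
ee_pos: [467.8, 23.1, 41.5]
tool_rot: [2.42, 2.003, -0.0]
wrist_force: [1.2, -2.2, 8.3]
finger_gap: 0.113
gripper_force: 30.0
```

```bash
python3 - <<'E'
from h import *
import cv2
a=np.radians(-10.75); J=np.array([650.4,-12.2]); u=np.array([np.cos(a),np.sin(a)])
plan([*(J-185*u),40],-10.75)
im=optics.capture("top");cv2.imwrite("pics/top2_raw.png",im[:,:,::-1])
im=cv2.convertScaleAbs(im[130:280,240:380,::-1],alpha=1.5)
cv2.imwrite("pics/top2.png",cv2.resize(im,None,fx=4,fy=4,interpolation=cv2.INTER_CUBIC))
i=optics.camera_info("wrist");im=optics.capture("wrist")
np.savez("w2.npz",**{k:i[k] for k in i})
cv2.imwrite("pics/w2.png",cv2.resize(cv2.convertScaleAbs(im[:,:,::-1],alpha=1.0),None,fx=1.42,fy=1.42,interpolation=cv2.INTER_CUBIC))
E
```

```text
t 6.78 pos [467.8  23.1  41.5] yaw -10.76 rel rotvec deg [ 0.02  0.03 -0.01] shift cm [-0.06  0.1   0.15] F [ 1.2 -2.2  8.3] gap mm 10.0 gf 30.0
```

View pics/top2.png

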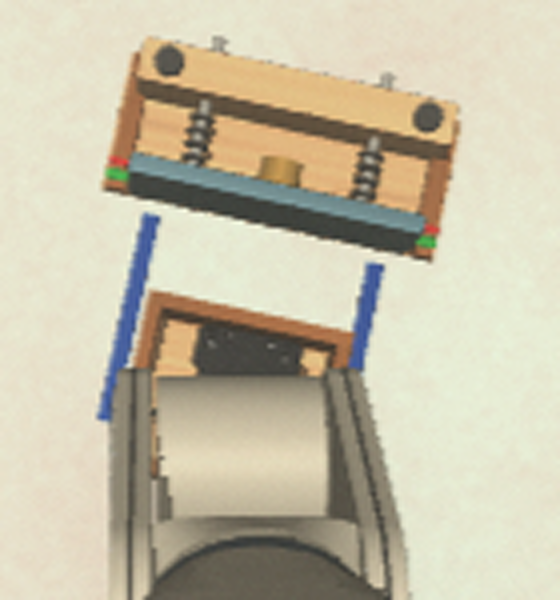

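View pics/w2.png

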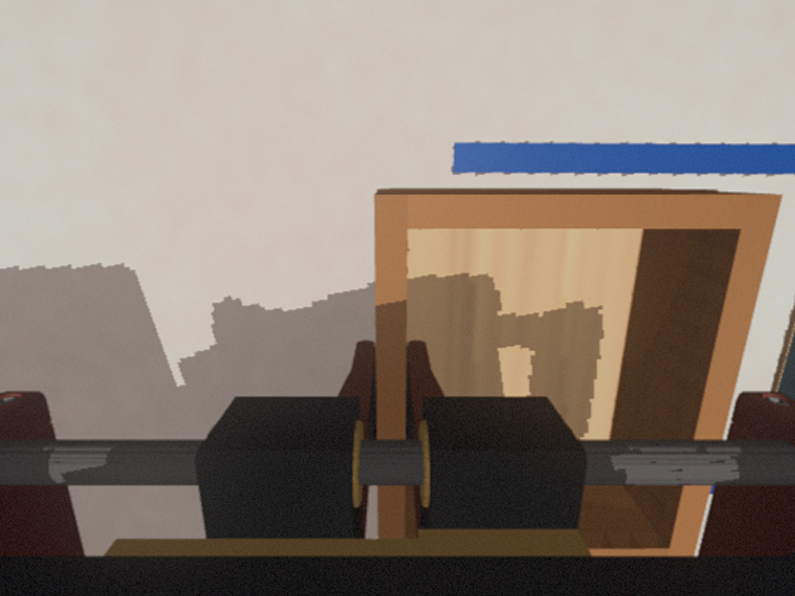

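Top view: box between the lines, its front rim edge running (152,292)-(355,335), parallel to the drawer front. Wrist view: tape inner edge (455,174)-(795,173), box bottom-left edge at about v=189, left rim edge (375,195)-(780,195). I will compute the lateral offset.

```bash
python3 - <<'E'
from h import *
i=dict(np.load("w2.npz"));q=lambda u,v,z:ray(i,(u/1.42-.15,v/1.42-.15),z)
a=np.radians(-10.75); J=np.array([650.4,-12.2]); u=np.array([np.cos(a),np.sin(a)]);n=np.array([-u[1],u[0]])
def j(w): return np.round([(w-J)@u,(w-J)@n],1)
print("tape in",j(q(455,174,0)),j(q(793,173,0)),"out",j(q(455,143,0)),j(q(793,142,0)))
print("bottom",j(q(380,189,0)),j(q(712,189.5,0)))
print("rim",j(q(376,195,60)),j(q(780,195,60)))
t=optics.camera_info("top");c=lambda x,y:((x+.5)/4-.5+240,(y+.5)/4-.5+130)
print("top rim",[j(ray(t,c(*p),60)) for p in [(152,292),(355,335)]])
print("top lines",[j(ray(t,c(*p),0)) for p in [(151,215),(104,418),(375,264)]], "front top",[j(ray(t,c(*p),80)) for p in [(129,173),(422,234)]])
s,M,y=state();print(j(s['ee_pos'][:2]),y)
E
```

```text
tape in [-159.1   76.7] [-15.2  77.1] out [-159.6   89.2] [-18.4  89.5]
bottom [-191.1   70.5] [-48.3  70.3]
rim [-190.8   70.7] [-71.3  70.6]
top rim [array([-72.6,  67.3]), array([-72.3, -71.1])]
top lines [array([-10.3,  81.5]), array([-157.9,   83.2]), array([-11.1, -80.7])] front top [array([-1. , 98.3]), array([ -0.1, -99.2])]
[-186.     0.7] -10.754107467056228
```

Call:
{"api": "carry_out", "payload": {
  "moves": [
    {"dp": [0.15, 0.5, 0], "dr": [0, 0, 0], "grip": 0.5},
    {"dp": [0, 1, 0], "dr": [0, 0, 0], "grip": 0.5},
    {"dp": [0, 1, 0], "dr": [0, 0, 0], "grip": 0.5},
    {"dp": [0, 1, 0], "dr": [0, 0, 0], "grip": 0.5},
    {"dp": [0, 1, 0], "dr": [0, 0, 0], "grip": 0.5},
    {"dp": [0, 0.8, 0], "dr": [0, 0, 0], "grip": 0.5},
    {"dp": [0, 0.5, 0], "dr": [0, 0, 0], "grip": 0.5},
    {"dp": [0, 0.4, 0], "dr": [0, 0, 0], "grip": 0.5}
  ]
}}

```text
time: 7.88
ee_pos: [524.8, 13.6, 41.3]
tool_rot: [-2.416, -2.0, 0.01]
wrist_force: [-12.5, 2.0, 21.1]
finger_gap: 0.115
gripper_force: 30.0
```

```bash
cat >> h.py <<'E'
def jr(n=6):
    a=np.radians(-10.75); J=np.array([650.4,-12.2]); u=np.array([np.cos(a),np.sin(a)]);nn=np.array([-u[1],u[0]])
    P=[]
    for k in range(n):
        s,M,y=state();P.append([(s['ee_pos'][:2]-J)@u,(s['ee_pos'][:2]-J)@nn,s['ee_pos'][2],y,s['wrist_force'][:2]@u,s['wrist_force'][:2]@nn,s['wrist_force'][2]]); im=optics.capture("top")
    print("t",s['time'],"jig x,y,z,yaw,Fx,Fy,Fz",np.mean(P,0).round(2),np.std(P,0).round(2)); return im
E
python3 -c "
from h import *
jr()"
```

```text
t 8.125 jig x,y,z,yaw,Fx,Fy,Fz [-127.36    1.98   41.31  -10.77   -9.89   -0.43   17.17] [0.36 0.02 0.01 0.   1.31 0.51 1.79]
```

Force is high while sliding (Fz 17 N, so friction about 10 N): the tool is pressing the box down. I will ease up in half-millimetre steps.

Call:
{"api": "carry_out", "payload": {
  "moves": [
    {"dp": [0, 0, -0.05], "dr": [0, 0, 0], "grip": 0.5},
    {"dp": [0, 0, 0], "dr": [0, 0, 0], "grip": 0.5}
  ]
}}

```text
time: 8.43
ee_pos: [526.2, 13.4, 41.3]
tool_rot: [-2.418, -2.001, 0.007]
wrist_force: [-6.1, -0.3, 8.9]
finger_gap: 0.115
gripper_force: 30.0
```

```bash
python3 - <<'E'
from h import *
import cv2
im=jr(3)
s,M,y=state();print(M.round(4).tolist())
cv2.imwrite("pics/top3.png",cv2.resize(cv2.convertScaleAbs(im[130:280,240:380,::-1],alpha=1.5),None,fx=4,fy=4,interpolation=cv2.INTER_CUBIC))
E
```

```text
t 8.525 jig x,y,z,yaw,Fx,Fy,Fz [-126.82    2.01   41.33  -10.76   -6.6    -0.94    9.3 ] [0.01 0.01 0.01 0.   0.47 0.36 0.46]
[[0.1867, 0.9824, -0.0055], [0.9824, -0.1867, -0.0004], [-0.0014, -0.0053, -1.0]]
```

Call:
{"api": "carry_out", "payload": {
  "moves": [
    {"dp": [0, 0.2, -0.03], "dr": [0, 0, 0], "grip": 0.5},
    {"dp": [0, 0.2, 0], "dr": [0, 0, 0], "grip": 0.5},
    {"dp": [0, 0.2, 0], "dr": [0, 0, 0], "grip": 0.5},
    {"dp": [0, 0.2, 0], "dr": [0, 0, 0], "grip": 0.5}
  ]
}}

```text
time: 9.07
ee_pos: [537.0, 12.8, 41.5]
tool_rot: [-2.419, -2.004, 0.001]
wrist_force: [-1.1, -0.0, -4.6]
finger_gap: 0.112
gripper_force: 30.0
```

```bash
python3 -c "
from h import *
jr(3)"
```

```text
t 9.175 jig x,y,z,yaw,Fx,Fy,Fz [-115.82    3.52   41.55  -10.71    0.15    0.37   -4.78] [0.2  0.09 0.03 0.   0.88 0.49 0.47]
```

Fz is now −4.8 N (pulling up), so I lower slightly at once.

Call:
{"api": "carry_out", "payload": {
  "moves": [
    {"dp": [0, 0, 0.04], "dr": [0, 0, 0], "grip": 0.5},
    {"dp": [0, 0, 0], "dr": [0, 0, 0], "grip": 0.5}
  ]
}}

```text
time: 9.48
ee_pos: [537.1, 13.1, 41.5]
tool_rot: [-2.419, -2.005, 0.0]
wrist_force: [0.1, 0.3, -4.6]
finger_gap: 0.116
gripper_force: 30.0
```

```bash
python3 - <<'E'
from h import *
import cv2
im=jr(3)
cv2.imwrite("pics/top4.png",cv2.resize(cv2.convertScaleAbs(im[155:245,250:370,::-1],alpha=1.5),None,fx=6,fy=6,interpolation=cv2.INTER_CUBIC))
i=optics.camera_info("wrist");im=optics.capture("wrist")
np.savez("w4.npz",**{k:i[k] for k in i})
cv2.imwrite("pics/w4.png",cv2.resize(im[:,:,::-1],None,fx=1.42,fy=1.42,interpolation=cv2.INTER_CUBIC))
E
```

```text
t 9.575 jig x,y,z,yaw,Fx,Fy,Fz [-116.      3.76   41.5   -10.7    -0.17    0.45   -5.  ] [0.01 0.   0.01 0.   0.44 0.27 0.31]
```

View pics/w4.png

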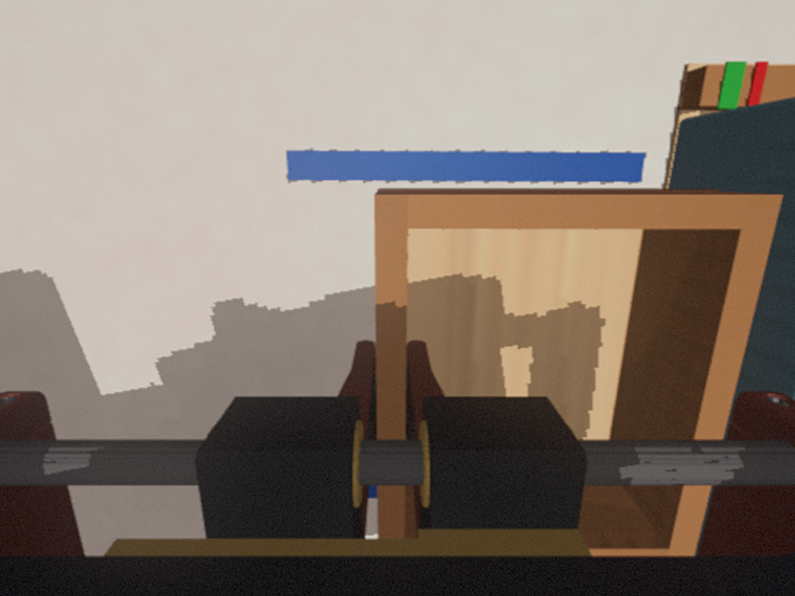

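View pics/top4.png

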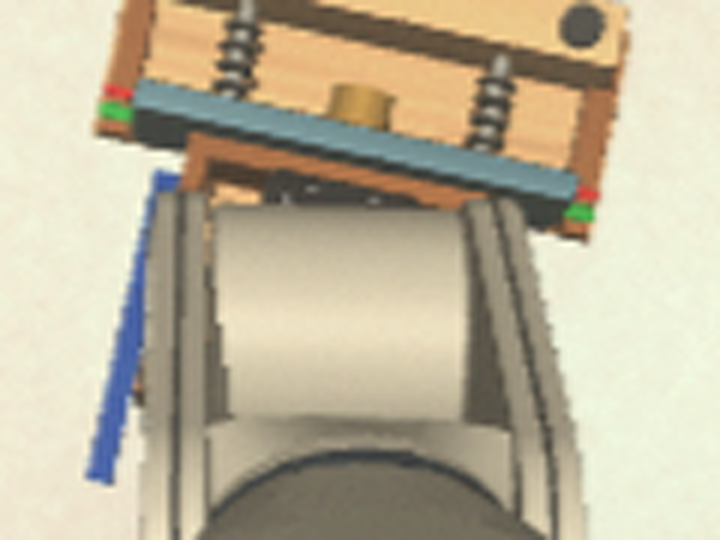

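The wrist view shows the box bottom-left edge at v≈189 and the tape inner edge at v≈182: about a 3 mm gap where 5 is wanted, and parallel. Fz did not respond, so the box is unloaded by a hair; I lower first, then shift 1.7 mm right.

Call:
{"api": "carry_out", "payload": {
  "moves": [
    {"dp": [0, 0, 0.05], "dr": [0, 0, 0], "grip": 0.5},
    {"dp": [0, 0, 0], "dr": [0, 0, 0], "grip": 0.5}
  ]
}}

```text
time: 9.93
ee_pos: [537.1, 13.1, 41.4]
tool_rot: [2.419, 2.005, 0.0]
wrist_force: [-1.6, 1.0, 2.6]
finger_gap: 0.112
gripper_force: 30.0
```

```bash
python3 -c "
from h import *
jr(3)"
```

```text
t 10.025 jig x,y,z,yaw,Fx,Fy,Fz [-115.99    3.76   41.37  -10.7    -2.39    0.41    2.29] [0.01 0.   0.   0.   0.43 0.39 0.33]
```

Call:
{"api": "carry_out", "payload": {
  "moves": [
    {"dp": [-0.1, 0, 0], "dr": [0, 0, 0], "grip": 0.5},
    {"dp": [-0.1, 0, 0], "dr": [0, 0, 0], "grip": 0.5},
    {"dp": [0, 0, 0], "dr": [0, 0, 0], "grip": 0.5}
  ]
}}

```text
time: 10.45
ee_pos: [537.5, 11.2, 41.4]
tool_rot: [2.418, 2.004, 0.002]
wrist_force: [0.3, 4.2, 5.6]
finger_gap: 0.113
gripper_force: 30.0
```

```bash
python3 -c "
from h import *
jr(3)"
```

```text
t 10.55 jig x,y,z,yaw,Fx,Fy,Fz [-1.1527e+02  1.9600e+00  4.1360e+01 -1.0710e+01  8.0000e-02  4.1000e+00
  4.8300e+00] [0.01 0.02 0.   0.   0.52 0.16 0.6 ]
```

Call:
{"api": "carry_out", "payload": {
  "moves": [
    {"dp": [0, 0.1, 0], "dr": [0, 0, 0], "grip": 0.5},
    {"dp": [0, 0.1, 0], "dr": [0, 0, 0], "grip": 0.5},
    {"dp": [0, 0.1, 0], "dr": [0, 0, 0], "grip": 0.5},
    {"dp": [0, 0.1, 0], "dr": [0, 0, 0], "grip": 0.5},
    {"dp": [0, 0.1, 0], "dr": [0, 0, 0], "grip": 0.5},
    {"dp": [0, 0, 0], "dr": [0, 0, 0], "grip": 0.5}
  ]
}}

```text
time: 11.35
ee_pos: [538.8, 10.4, 41.4]
tool_rot: [-2.416, -2.003, 0.006]
wrist_force: [-11.7, 5.2, 17.8]
finger_gap: 0.112
gripper_force: 30.0
```

```bash
python3 -c "
from h import *
jr(3)"
```

```text
t 11.45 jig x,y,z,yaw,Fx,Fy,Fz [-113.82    1.42   41.35  -10.69  -12.28    2.73   17.43] [0.01 0.02 0.   0.   0.57 0.16 0.29]
```

Call:
{"api": "carry_out", "payload": {
  "moves": [
    {"dp": [0.03, 0, -0.03], "dr": [0, 0, 0], "grip": 0.5},
    {"dp": [0.03, 0, -0.03], "dr": [0, 0, 0], "grip": 0.5},
    {"dp": [0, 0, 0], "dr": [0, 0, 0], "grip": 0.5}
  ]
}}

```text
time: 11.88
ee_pos: [539.5, 10.6, 41.4]
tool_rot: [-2.417, -2.003, 0.005]
wrist_force: [-7.9, 2.7, 7.9]
finger_gap: 0.116
gripper_force: 30.0
```

```bash
python3 -c "
from h import *
jr(3)"
```

```text
t 11.975 jig x,y,z,yaw,Fx,Fy,Fz [-113.16    1.76   41.38  -10.7    -8.07    0.96    8.  ] [0.01 0.01 0.01 0.   0.23 0.23 0.11]
```

Call:
{"api": "carry_out", "payload": {
  "moves": [
    {"dp": [0.01, 0.1, -0.02], "dr": [0, 0, 0], "grip": 0.5},
    {"dp": [0.01, 0.1, -0.01], "dr": [0, 0, 0], "grip": 0.5},
    {"dp": [0, 0.1, -0.01], "dr": [0, 0, 0], "grip": 0.5},
    {"dp": [0, 0, 0], "dr": [0, 0, 0], "grip": 0.5}
  ]
}}

```text
time: 12.52
ee_pos: [541.9, 10.4, 41.4]
tool_rot: [-2.416, -2.002, 0.007]
wrist_force: [-8.5, 3.5, 5.9]
finger_gap: 0.114
gripper_force: 30.0
```

```bash
python3 -c "
from h import *
jr(3)"
```

```text
t 12.625 jig x,y,z,yaw,Fx,Fy,Fz [-110.84    1.94   41.38  -10.72   -8.71    1.71    5.71] [0.01 0.01 0.02 0.   0.3  0.21 0.23]
```

Call:
{"api": "carry_out", "payload": {
  "moves": [
    {"dp": [0, 0.1, -0.01], "dr": [0, 0, 0], "grip": 0.5},
    {"dp": [0, 0.1, -0.01], "dr": [0, 0, 0], "grip": 0.5},
    {"dp": [0, 0.1, -0.01], "dr": [0, 0, 0], "grip": 0.5},
    {"dp": [0, 0, 0], "dr": [0, 0, 0], "grip": 0.5}
  ]
}}

```text
time: 13.18
ee_pos: [544.0, 10.0, 41.4]
tool_rot: [-2.416, -2.001, 0.008]
wrist_force: [-10.2, 4.2, 4.4]
finger_gap: 0.109
gripper_force: 30.0
```

```bash
python3 -c "
from h import *
jr(3)"
```

```text
t 13.275 jig x,y,z,yaw,Fx,Fy,Fz [-108.62    1.98   41.41  -10.72  -10.55    1.74    4.89] [0.01 0.   0.01 0.   0.19 0.35 0.5 ]
```

Call:
{"api": "carry_out", "payload": {
  "moves": [
    {"dp": [0, 0.1, -0.01], "dr": [0, 0, 0], "grip": 0.5},
    {"dp": [0, 0.1, -0.01], "dr": [0, 0, 0], "grip": 0.5},
    {"dp": [0, 0.1, 0], "dr": [0, 0, 0], "grip": 0.5},
    {"dp": [0, 0.1, -0.01], "dr": [0, 0, 0], "grip": 0.5},
    {"dp": [0, 0, 0], "dr": [0, 0, 0], "grip": 0.5}
  ]
}}

```text
time: 13.95
ee_pos: [546.9, 9.5, 41.4]
tool_rot: [-2.414, -2.0, 0.011]
wrist_force: [-12.8, 5.3, 5.7]
finger_gap: 0.114
gripper_force: 30.0
```

```bash
python3 - <<'E'
from h import *
import cv2
im=jr(3)
A=cv2.resize(cv2.convertScaleAbs(im[155:245,250:370,::-1],alpha=1.5),(720,540),interpolation=cv2.INTER_CUBIC)
i=optics.camera_info("wrist");im=optics.capture("wrist")
np.savez("w5.npz",**{k:i[k] for k in i})
B=cv2.resize(im[20:260,180:560,::-1],None,fx=2,fy=2,interpolation=cv2.INTER_CUBIC)
cv2.imwrite("pics/top5.png",A);cv2.imwrite("pics/w5.png",B)
E
```

```text
t 14.05 jig x,y,z,yaw,Fx,Fy,Fz [-105.76    2.05   41.42  -10.73  -12.79    3.48    5.75] [0.01 0.01 0.01 0.   0.56 0.6  0.18]
```

View pics/w5.png

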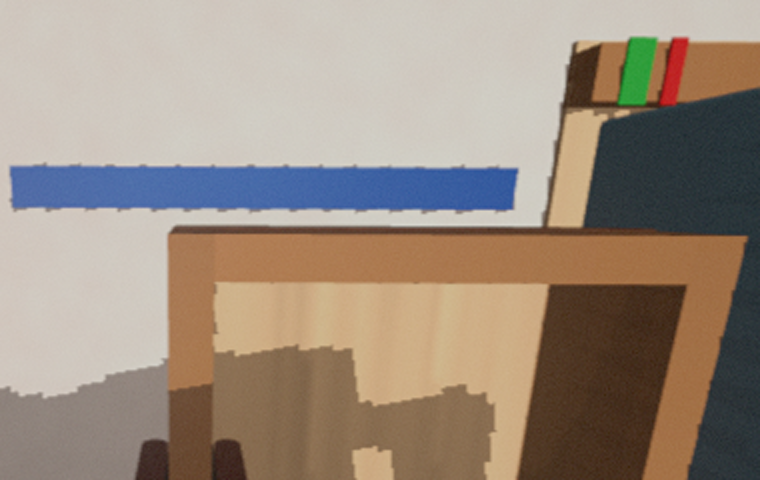

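The wrist crop shows tape inner edge v≈209-210, box bottom edge v≈227-228, the face's lower-left corner at (605,122), and the green mark (618-645, v 104). I will convert these.

```bash
python3 - <<'E'
from h import *
i=dict(np.load("w5.npz"));q=lambda u,v,z:ray(i,(u/2+180-.25,v/2+20-.25),z)
a=np.radians(-10.75); J=np.array([650.4,-12.2]); u=np.array([np.cos(a),np.sin(a)]);n=np.array([-u[1],u[0]])
def j(w): return np.round([(w-J)@u,(w-J)@n],1)
print("tape",j(q(12,209,0)),j(q(515,210,0)),"box",j(q(180,227,0)),j(q(540,228,0)))
print("face bottom",j(q(605,122,2)),j(q(584,227,2)))
print("green at v104",j(q(618,104,15)),j(q(647,104,15)),"at v38",j(q(630,38,15)),j(q(658,38,15)),"red",j(q(660,104,15)),j(q(677,104,15)))
print("box rim corner",j(q(747,237,60)),"rail start",j(q(575,42,14)),j(q(600,103,14)))
E
```

```text
tape [-161.   77.] [-8.8 76.7] box [-109.9   71.7] [-0.5 71.5]
face bottom [ 12.3 101.1] [11.5 71.8]
green at v104 [  6.8 103.9] [ 14.4 103.9] at v38 [  6.8 119.6] [ 14.  119.5] red [ 17.8 103.9] [ 22.3 103.9]
box rim corner [ 9.8 71.7] rail start [ -6.6 118.9] [  2.6 104.3]
```

View pics/top5.png

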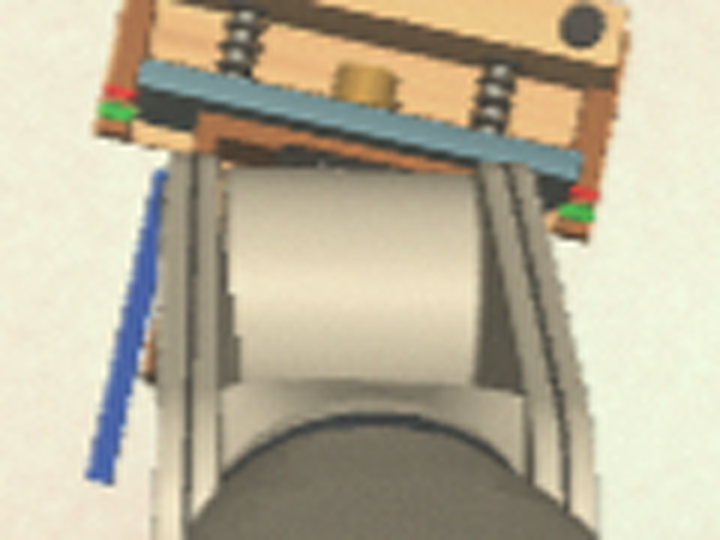

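```bash
python3 - <<'E'
from h import *
import cv2
i=optics.camera_info("top")
A=cv2.imread("pics/top4.png").astype(int);B=cv2.imread("pics/top5.png").astype(int)
L=[]
for I in (A,B):
    hsv=cv2.cvtColor(I.astype(np.uint8),cv2.COLOR_BGR2HSV)
    m=(hsv[...,0]>85)&(hsv[...,0]<110)&(hsv[...,2]>90)&(hsv[...,1]>50)
    pts=[(u,np.median(np.where(m[:170,u])[0])) for u in range(200,460) if m[:170,u].sum()>8]
    k=np.polyfit(*zip(*pts),1); L.append(k); print(k,len(pts))
c=lambda u,v:((u+.5)/6-.5+250,(v+.5)/6-.5+155)
a=np.radians(-10.75);u=np.array([np.cos(a),np.sin(a)])
for x in (200,330,450): print([round(ray(i,c(x,np.polyval(k,x)),80)@u,2) for k in L])
E
```

```text
[ 0.21000423 62.93249146] 198
[ 0.22691502 34.56276624] 146
[np.float64(648.54), np.float64(659.53)]
[np.float64(648.72), np.float64(658.73)]
[np.float64(648.88), np.float64(657.99)]
```

Front travel measures about 10 mm, and the box is centred with a tape gap of about 5 mm. One hold to check it is steady, then hand in.

Call:
{"api": "carry_out", "payload": {
  "moves": [
    {"dp": [0, 0, 0], "dr": [0, 0, 0], "grip": 0.5},
    {"dp": [0, 0, 0], "dr": [0, 0, 0], "grip": 0.5},
    {"dp": [0, 0, 0], "dr": [0, 0, 0], "grip": 0.5},
    {"dp": [0, 0, 0], "dr": [0, 0, 0], "grip": 0.5}
  ]
}}

```text
time: 14.65
ee_pos: [546.9, 9.5, 41.4]
tool_rot: [-2.414, -2.0, 0.011]
wrist_force: [-12.6, 5.1, 5.9]
finger_gap: 0.112
gripper_force: 30.0
```

```bash
python3 - <<'E'
from h import *
jr(2); s,M,y=state(); print(np.degrees(M[2,:2]).round(2))
print(env.hand_in())
E
```

```text
t 14.7 jig x,y,z,yaw,Fx,Fy,Fz [-105.74    2.04   41.42  -10.73  -12.98    2.83    5.98] [0.01 0.   0.01 0.   0.33 0.22 0.12]
[-0.07 -0.54]
the job is handed in; nothing more can be done
None
```

I handed the job in with the gripper still holding the box square and centred against the drawer front, pushed back about 10 mm to the green marks; at one point on the way my upward correction took the box's weight off the bench for about a second (roughly 0.1–0.2 mm), and I lowered it again before contact.

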